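# Find the rocking corner of a pump's mounting plate and press its shim flat

## Robot

A 6-joint arm with a two-finger parallel gripper is mounted at the origin on the work surface. World frame = base frame: x ahead of the robot, y to its left, z up, the work surface at z = 0. Lengths are in m, angles in rad, forces in N, time in s.
With the tool pointing down it reaches from about 0.275 to 0.875 m from the base axis. Payload 12.5 kg.
Tool frame: the origin (TCP) lies at the very end of the fingers, on their centre line; the grasp point (between the pads) lies 19 mm behind it; x points along the fingers, y is the direction in which the jaws open and shut, and the axes are right-handed (so a half turn about x gives the same grasp; the last joint's range is limited). The gripper opens to 85 mm and grips with 20 to 120 N. Pads are 22 mm wide; open, the fingers measure 114 mm over their backs; the gripper's body (76 mm by 85 mm) begins 54 mm behind the grasp point. The pads swing forward as they close: fully open they stand 13 mm farther back than shut.
Start: joints at [1.213, 0.351, 1.652, -0, 1.139, -0.085], TCP at [0.148, 0.53, 0.231] pointing down, gripper open.
Joint ranges: [-2.75, 2.75], [-0.79, 2.1], [0.01, 2.65], [-1.57, 4.71], [0.07, 3.14], [-2.87, 2.87]. Speed limits (rad/s): [2.22, 2.22, 2.79, 3.14, 3.14, 3.14].

## Interface

Orientations are given as a 3x3 rotation matrix whose columns are the frame's x, y, z axes.
In Python, from bench import manip gives the robot as it stands. Calls block until the motion is done:
- manip.move_ptp(position, orientation): joint-space move of the TCP to a pose.
- manip.move_l(position, attitude=None, max_speed=0.15): straight line of the TCP; attitude=None keeps the orientation; max_speed is the mean speed in m/s.
- manip.move_j(angles): joint-space move.
- manip.set_gripper(opening, effort=None): opening from 0.0 (shut) to 1.0 (fully open); effort is the grip in N (None keeps the last); returns when the fingers have stopped.
- manip.dwell(seconds).
- manip.inverse_kinematics(position, orientation): joint angles nearest the present ones, or None.
- manip.grab_frame(name): name is "side" or "top"; returns (picture, depth): 480x640x3 uint8, red, green, blue; 480x640 float32, m along the optical axis (not along the pixel's ray), 0 where there is no reading.
- manip.get_calibration(name): a dict with "camera_matrix" (3x3 intrinsics, pixels), "R" (3x3) and "t" (3): a world point X has camera coordinates R X + t. Camera axes: x right, y down, z forward; pixel columns grow to the right and rows downward; lengths in m; the calibration is good to about 2 mm. A picture is of the moment at which its call begins. get_calibration takes no time and is no camera call.
A pose or a line that the arm cannot do raises manip.Unreachable and nothing moves.
- manip.sign_off(): hands the job in, once; it reports no verdict.
Trained networks look in the newest picture that a camera, given by its name, has taken for a name from the list of things; names that differ only in an ending like _2 or _b are one class to them, and where a whole thing is asked for, a point or a joint stands for the part that bears it (a point fixed in the world has none). Each returns a list of dicts, best first, with "confidence" (0 to 1); they miss things now and then, are a little off and sometimes report something else, mostly with a low value. They report only what shows in the picture. A call takes as long as a camera call.
- manip.look_for(camera, name): "at" ([x, y, z] in m, in world coordinates, good to about 4 mm: the middle of the surface that is visible of it).
Readings, each from a call of its own:
- manip.current_time(): time.
- manip.current_qpos(): joint angles.
- manip.current_joint_vel(): joint speeds.
- manip.current_joint_torque(): joint torques, N m.
- manip.current_ee_pos(): TCP position.
- manip.current_tcp_rot(): TCP orientation.
- manip.current_force(): force on the tool from outside, world axes, zero at the start.
- manip.current_ft_torque(): the same for the moment, N m.
- manip.current_grip_width(): opening from 0.0 (shut) to 1.0 (fully open).
Only numpy, scipy, OpenCV 4.12 (cv2) and the standard library are available. Lean on these libraries where they do the work, as an engineer would, in place of code of your own. Each camera call takes 0.05 s, during which the arm holds its last target. There are 200 camera calls.

## Task

The bare mounting plate for the vacuum pump rocks at one of its corners. With your fingertips, press down on the corners at their black dots, one after another, until you find the one that gives, then press the yellow shim tab just outside that corner down until it lies flat. Leave the other three tabs standing up, lift or shift nothing, and finish clear of everything.

Things in the scene. Friction and masses are not known exactly. Their poses are not given: they have to be found in the camera images.
- plate: bare aluminium mounting plate, 190 (x) x 180 (y) x 10 mm, about 0.9 kg, lying loose on four feet hidden under it, on a blue stand 196 x 320 x 8 mm that is fixed to the bench and turned with it. Origin: centre of its underside, 28 mm above the bench; z up, x and y along its edges, x away from the robot. A stopper and a nut lie near its middle
- corner_near_left (a point): centre of the 22 mm black dot on the plate's top at its near left corner as seen from the robot (near = towards the robot, left = +y), over a foot, 72 mm in x and 68 mm in y from the plate's centre, 38 mm above the bench. Three corners are firm (yield under 1 mm); one, different each time, looks alike but dips 5 mm: gives from about 3 N, fully down at 8 N, springs back
- corner_near_right (a point): centre of the 22 mm black dot on the plate's top at its near right corner as seen from the robot (near = towards the robot, left = +y), over a foot, 72 mm in x and 68 mm in y from the plate's centre, 38 mm above the bench. Three corners are firm (yield under 1 mm); one, different each time, looks alike but dips 5 mm: gives from about 3 N, fully down at 8 N, springs back
- corner_far_left (a point): centre of the 22 mm black dot on the plate's top at its far left corner as seen from the robot (near = towards the robot, left = +y), over a foot, 72 mm in x and 68 mm in y from the plate's centre, 38 mm above the bench. Three corners are firm (yield under 1 mm); one, different each time, looks alike but dips 5 mm: gives from about 3 N, fully down at 8 N, springs back
- corner_far_right (a point): centre of the 22 mm black dot on the plate's top at its far right corner as seen from the robot (near = towards the robot, left = +y), over a foot, 72 mm in x and 68 mm in y from the plate's centre, 38 mm above the bench. Three corners are firm (yield under 1 mm); one, different each time, looks alike but dips 5 mm: gives from about 3 N, fully down at 8 N, springs back
- shim_near_left (a joint): stiff hinge of the yellow shim lever outside the plate's near left corner, rad: 0 = tab fully raised (20 degrees), 0.35 = tab flat against its stop, brass nose up under the plate. It stays where it is left; starts between 0 and 0.05
- tab_near_left (a point): point to press on top of the near left shim's yellow tab. The tab is 34 mm wide (along the plate's x) and reaches outward 42 mm from its hinge along the plate's +y; this point is 31 mm out from the hinge, about 70 mm beyond the corner's dot in +y; about 32 mm above the bench raised, 22 mm when flat. Takes 7 to 10 N, straight down
- shim_near_right (a joint): stiff hinge of the yellow shim lever outside the plate's near right corner, rad: 0 = tab fully raised (20 degrees), 0.35 = tab flat against its stop, brass nose up under the plate. It stays where it is left; starts between 0 and 0.05
- tab_near_right (a point): point to press on top of the near right shim's yellow tab. The tab is 34 mm wide (along the plate's x) and reaches outward 42 mm from its hinge along the plate's -y; this point is 31 mm out from the hinge, about 70 mm beyond the corner's dot in -y; about 32 mm above the bench raised, 22 mm when flat. Takes 7 to 10 N, straight down
- shim_far_left (a joint): stiff hinge of the yellow shim lever outside the plate's far left corner, rad: 0 = tab fully raised (20 degrees), 0.35 = tab flat against its stop, brass nose up under the plate. It stays where it is left; starts between 0 and 0.05
- tab_far_left (a point): point to press on top of the far left shim's yellow tab. The tab is 34 mm wide (along the plate's x) and reaches outward 42 mm from its hinge along the plate's +y; this point is 31 mm out from the hinge, about 70 mm beyond the corner's dot in +y; about 32 mm above the bench raised, 22 mm when flat. Takes 7 to 10 N, straight down
- shim_far_right (a joint): stiff hinge of the yellow shim lever outside the plate's far right corner, rad: 0 = tab fully raised (20 degrees), 0.35 = tab flat against its stop, brass nose up under the plate. It stays where it is left; starts between 0 and 0.05
- tab_far_right (a point): point to press on top of the far right shim's yellow tab. The tab is 34 mm wide (along the plate's x) and reaches outward 42 mm from its hinge along the plate's -y; this point is 31 mm out from the hinge, about 70 mm beyond the corner's dot in -y; about 32 mm above the bench raised, 22 mm when flat. Takes 7 to 10 N, straight down
- stopper: black rubber stopper, 34 mm across, 26 high, loose on the plate; origin at the centre of its underside; a bystander
- nut: brass ring nut, 26 mm across, 10 high, loose on the plate; origin at the centre of its underside; a bystander
- beaker: glass beaker, 72 mm across, 95 high, loose on the bench; origin at the centre of its underside; a bystander
- flask: conical green glass flask, 84 mm across, 130 high, loose on the bench; origin at the centre of its underside; a bystander
- reagent: amber jar with blue cap, 66 mm across, 130 high, loose on the bench; origin at the centre of its underside; a bystander
- wrench: steel wrench lying on the bench, along its own x; a bystander
- dish: white ceramic dish, 90 mm across, 20 high, loose on the bench; origin at the centre of its underside; a bystander

How it is judged:
On the way, in this order (a step that is already met when the one before it is completed fails the run):
1. the rocking corner is pressed down with the fingers (it dips at least 3 mm) (contact force between the fingers and plate above 1.5 N and height (world z) of any of corner_near_left, corner_near_right, corner_far_left, corner_far_right below 0.035 m), for 0.1 s.
2. the shim of the rocking corner is pressed flat (((horizontal distance between corner_near_left and rocking_foot_c0 below 0.04 m and value of joint shim_near_left above 0.3 rad) or (horizontal distance between corner_near_right and rocking_foot_c0 below 0.04 m and value of joint shim_near_right above 0.3 rad) or (horizontal distance between corner_far_left and rocking_foot_c0 below 0.04 m and value of joint shim_far_left above 0.3 rad) or (horizontal distance between corner_far_right and rocking_foot_c0 below 0.04 m and value of joint shim_far_right above 0.3 rad))), for 0.2 s.
At the end, for the whole second after the job is handed in: The shim of the corner that rocked is flat (hinge above 0.30 of 0.35 rad), the other three still stand up (below 0.15 rad), the plate lies level within 0.025 rad, at rest and within 15 mm of where it was, and no bystander has moved more than 20 mm (((horizontal distance between corner_near_left and rocking_foot_c0 below 0.04 m and value of joint shim_near_left above 0.3 rad) or (horizontal distance between corner_near_right and rocking_foot_c0 below 0.04 m and value of joint shim_near_right above 0.3 rad) or (horizontal distance between corner_far_left and rocking_foot_c0 below 0.04 m and value of joint shim_far_left above 0.3 rad) or (horizontal distance between corner_far_right and rocking_foot_c0 below 0.04 m and value of joint shim_far_right above 0.3 rad)) and (horizontal distance between corner_near_left and rocking_foot_c0 below 0.04 m or value of joint shim_near_left below 0.15 rad) and (horizontal distance between corner_near_right and rocking_foot_c0 below 0.04 m or value of joint shim_near_right below 0.15 rad) and (horizontal distance between corner_far_left and rocking_foot_c0 below 0.04 m or value of joint shim_far_left below 0.15 rad) and (horizontal distance between corner_far_right and rocking_foot_c0 below 0.04 m or value of joint shim_far_right below 0.15 rad) and angle between plate's own z axis and vertical below 0.025 rad and distance of plate from where it was at the start of the episode below 0.015 m and linear speed of plate below 0.01 m/s and distance of each of stopper, nut, beaker, flask, reagent, wrench, dish from where it was at the start of the episode below 0.02 m); the robot touches nothing.
It fails at once if the shim of a firm corner is pressed down (beyond 0.15 rad) ((not (horizontal distance between corner_near_left and rocking_foot_c0 below 0.04 m) and value of joint shim_near_left above 0.15 rad) or (not (horizontal distance between corner_near_right and rocking_foot_c0 below 0.04 m) and value of joint shim_near_right above 0.15 rad) or (not (horizontal distance between corner_far_left and rocking_foot_c0 below 0.04 m) and value of joint shim_far_left above 0.15 rad) or (not (horizontal distance between corner_far_right and rocking_foot_c0 below 0.04 m) and value of joint shim_far_right above 0.15 rad)).
It fails at once if the plate is lifted, tipped over 0.12 rad or shifted more than 15 mm (height (world z) of plate above 0.036 m or angle between plate's own z axis and vertical above 0.12 rad or distance of plate from where it was at the start of the episode above 0.015 m).
It fails at once if a bystander is lifted or moved more than 20 mm (distance of any of stopper, nut, beaker, flask, reagent, wrench, dish from where it was at the start of the episode above 0.02 m).
It also fails if it takes over 51 s, if anything falls off the work surface, if the arm or the gripper's body presses on something with over 40 N, if the wrist force passes 120 N, or if a joint passes its speed limit or range.

## Working session

There is one attempt and no reset: what is moved stays moved. The work goes in short steps, each a Python script; the robot and the scene stay as the last script left them, time stands still between calls to the robot, and variables do not carry over. Pictures are saved under pics/ and viewed, about 8 in all and at most 12, crops included, and the job is handed in when it is done.

```bash
mkdir -p pics
python3 - <<'E'
from bench import manip as m
import cv2, numpy as np
for c in ("top","side"):
    im,d=m.grab_frame(c); cv2.imwrite(f"pics/{c}0.png",im[:,:,::-1]); np.savez(f"{c}0.npz",im=im,d=d)
    for n in ["plate","corner_near_left","corner_near_right","corner_far_left","corner_far_right","tab_near_left","tab_near_right","tab_far_left","tab_far_right","stopper","nut","beaker","flask","reagent","wrench","dish"]:
        print(c,n,[(np.round(r["at"],3).tolist(),round(r["confidence"],2)) for r in m.look_for(c,n)[:4]])
print(m.current_time(),m.current_tcp_rot().round(3) if hasattr(m.current_tcp_rot(),'round') else m.current_tcp_rot())
E
```

```text
top plate [([0.56, 0.058, 0.034], 0.97)]
top corner_near_left [([0.565, 0.054, 0.038], 0.93)]
top corner_near_right [([0.56, 0.051, 0.038], 0.69)]
top corner_far_left [([0.563, 0.057, 0.037], 0.73)]
top corner_far_right [([0.564, 0.054, 0.039], 0.78)]
top tab_near_left [([0.475, 0.162, 0.026], 0.71)]
top tab_near_right [([0.511, -0.075, 0.023], 0.6)]
top tab_far_left [([0.62, 0.185, 0.028], 0.69)]
top tab_far_right [([0.655, -0.053, 0.025], 0.82), ([0.615, 0.185, 0.026], 0.75)]
top stopper [([0.562, 0.06, 0.066], 0.73), ([0.618, 0.185, 0.03], 0.33)]
top nut [([0.545, 0.028, 0.05], 0.45), ([0.509, -0.073, 0.028], 0.18)]
top beaker [([0.441, 0.368, 0.052], 0.6)]
top flask [([0.616, 0.35, 0.052], 0.61)]
top reagent [([0.653, -0.336, 0.128], 0.9), ([0.617, 0.347, 0.051], 0.59)]
top wrench [([0.423, -0.368, 0.011], 0.85), ([0.563, 0.056, 0.038], 0.42), ([0.617, 0.187, 0.029], 0.28)]
top dish [([0.782, 0.002, 0.014], 0.61)]
side plate [([0.555, 0.075, 0.04], 0.8), ([0.442, 0.361, 0.062], 0.35)]
side corner_near_left [([0.556, 0.078, 0.039], 0.72)]
side corner_near_right [([0.56, 0.078, 0.04], 0.62)]
side corner_far_left [([0.556, 0.079, 0.038], 0.55)]
side corner_far_right [([0.554, 0.077, 0.04], 0.86), ([0.473, 0.161, 0.023], 0.38)]
side tab_near_left [([0.474, 0.16, 0.024], 0.64), ([0.543, 0.037, 0.046], 0.58)]
side tab_near_right [([0.512, -0.084, 0.029], 0.65)]
side tab_far_left []
side tab_far_right [([0.556, 0.077, 0.039], 0.64), ([0.515, -0.082, 0.029], 0.29)]
side stopper [([0.558, 0.071, 0.064], 0.56)]
side nut []
side beaker [([0.439, 0.364, 0.062], 0.85)]
side flask [([0.612, 0.374, 0.053], 0.58)]
side reagent [([0.644, -0.32, 0.079], 0.55), ([0.413, -0.362, 0.008], 0.52)]
side wrench [([0.415, -0.361, 0.007], 0.65)]
side dish [([0.784, -0.006, 0.015], 0.83)]
1.7 [[-0.     0.269  0.963]
 [ 0.     0.963 -0.269]
 [-1.     0.    -0.   ]]
```

View pics/top0.png

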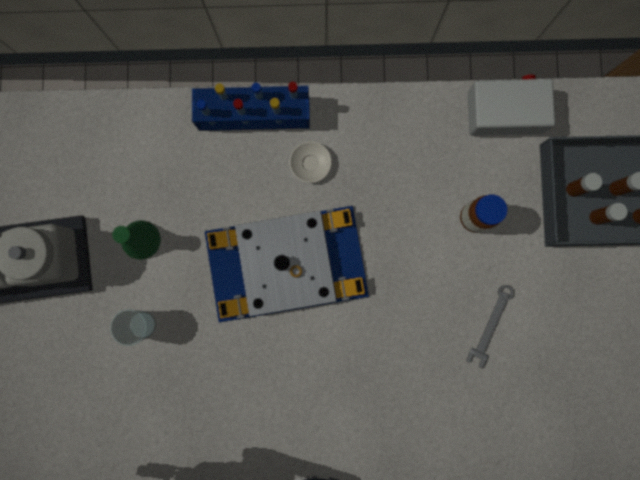

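View pics/side0.png

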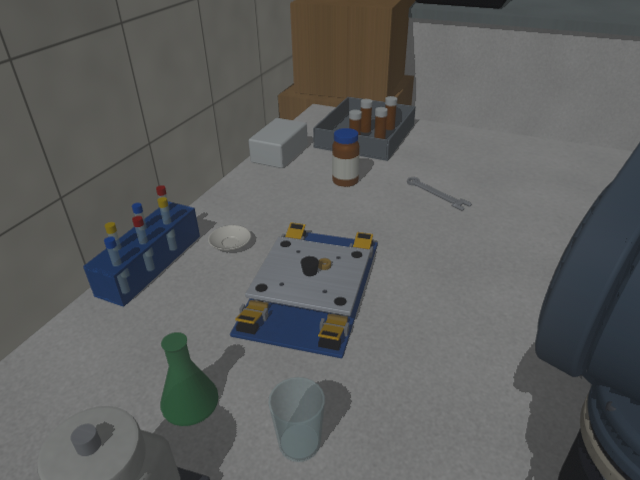

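Top view: the plate is centred near (287,263), with dots at about (247,230), (311,223), (258,303) and (323,292) and four yellow tabs left and right of it. The stopper is at (282,262) and the nut at (297,271), both mid-plate. The side view agrees and the bystanders are well clear. Next I'll fit the plate pose from the dots and tabs.

```bash
cat > h.py <<'E'
from bench import manip as m
import numpy as np, cv2
def px2w(c,uv,z):
    k=m.get_calibration(c); K,R,t=(np.array(k[n]) for n in("camera_matrix","R","t"))
    o=-R.T@t; r=R.T@np.linalg.inv(K)@np.array([*uv,1.]); return o+r*(z-o[2])/r[2]
def w2px(c,X):
    k=m.get_calibration(c); K,R,t=(np.array(k[n]) for n in("camera_matrix","R","t"))
    p=K@(R@np.array(X)+t); return p[:2]/p[2]
L={"near_left":(-.072,.068),"near_right":(-.072,-.068),"far_left":(.072,.068),"far_right":(.072,-.068)}
E
python3 - <<'E'
from h import *
c0=np.array([.563,.055]); yaw=.15
for c in("top","side"):
    f=np.load(c+"0.npz"); g=cv2.cvtColor(f["im"],cv2.COLOR_RGB2GRAY)
    c0=np.array([.563,.055]); yaw=.15
    for it in range(3):
        Rz=np.array([[np.cos(yaw),-np.sin(yaw)],[np.sin(yaw),np.cos(yaw)]]); W=[];P=[]
        for n,l in L.items():
            u=w2px(c,[*(c0+Rz@l),.038]); r=8; x,y=np.round(u).astype(int)
            w=g[y-r:y+r+1,x-r:x+r+1].astype(float); wt=np.clip(np.median(w)*.6-w,0,None)
            k,lab,st,ce=cv2.connectedComponentsWithStats((wt>0).astype(np.uint8))
            i=min(range(1,k),key=lambda i:np.hypot(*(ce[i]-r))-.1*st[i,4])
            wt*=lab==i
            yy,xx=np.mgrid[-r:r+1,-r:r+1]; uv=(x+(wt*xx).sum()/wt.sum(),y+(wt*yy).sum()/wt.sum())
            W.append(px2w(c,uv,.038)[:2]);P.append(uv)
        W=np.array(W);A=np.array(list(L.values()))
        c0=W.mean(0);H=(W-c0);yaw=np.arctan2((A[:,0]*H[:,1]-A[:,1]*H[:,0]).sum(),(A*H).sum())
    Rz=np.array([[np.cos(yaw),-np.sin(yaw)],[np.sin(yaw),np.cos(yaw)]])
    print(c,c0.round(4),round(yaw,4),"res mm",((W-c0-A@Rz.T)*1e3).round(1).tolist(),np.round(P,1).tolist())
    for n,l in L.items():
        t=c0+Rz@(l[0],l[1]+np.sign(l[1])*.07); print(n,"tab",t.round(3),w2px(c,[*t,.03]).round(0))
im=np.load("top0.npz")["im"][195:335,190:385]; cv2.imwrite("pics/crop.png",cv2.resize(im,None,fx=4,fy=4,interpolation=cv2.INTER_CUBIC)[:,:,::-1])
E
```

```text
top [0.5646 0.0549] 0.1519 res mm [[-0.0, 0.1], [0.0, -0.1], [0.0, 0.0], [-0.0, -0.0]] [[257.7, 303.0], [323.4, 291.7], [246.5, 233.8], [311.4, 222.6]]
near_left tab [0.473 0.18 ] [225. 309.]
near_right tab [ 0.514 -0.092] [357. 286.]
far_left tab [0.615 0.202] [214. 240.]
far_right tab [ 0.657 -0.071] [345. 217.]
side [0.5637 0.0544] 0.152 res mm [[0.2, -0.1], [-0.1, 0.0], [-0.1, -0.0], [0.0, 0.1]] [[339.9, 301.0], [356.5, 254.3], [261.1, 287.5], [285.2, 243.6]]
near_left tab [0.472 0.18 ] [330. 333.]
near_right tab [ 0.513 -0.093] [363. 237.]
far_left tab [0.614 0.202] [247. 318.]
far_right tab [ 0.656 -0.071] [296. 228.]
```

View pics/crop.png

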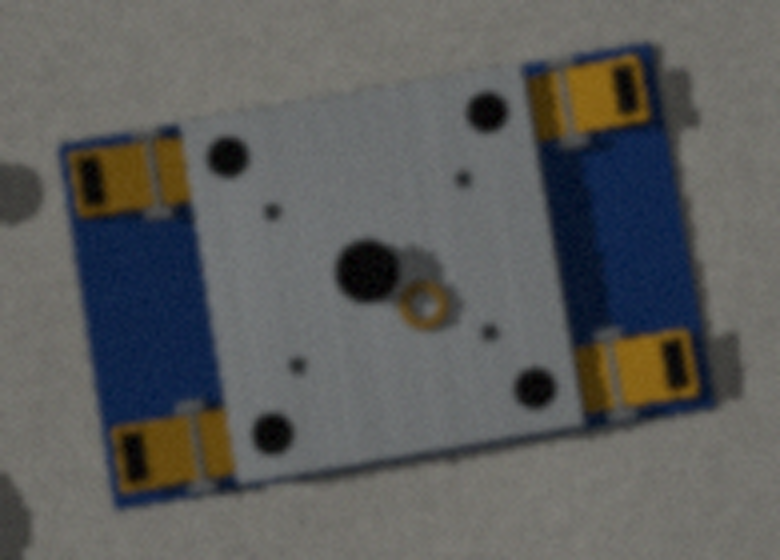

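The two cameras agree on the plate pose to 1 mm and 0.15 mrad. The crop shows the tab points lying on the black stripes at the tabs' outer ends. Now I'll press the corners.

```bash
cat >> h.py <<'E'
c0=np.array([.5642,.0547]); yaw=.152
Rz=np.array([[np.cos(yaw),-np.sin(yaw)],[np.sin(yaw),np.cos(yaw)]])
yx=Rz@(0,1); X=np.array([0,0,-1.]); Y=np.array([*yx,0]); ORI=np.column_stack([X,Y,np.cross(X,Y)])
def press(xy,z,zmin,fmax,step=.001):
    "step straight down until fmax (over the free reading) or zmin; returns (z, force) trace"
    f0=m.current_force()[2]; tr=[]
    while z>zmin:
        z-=step; m.move_l([*xy,z],max_speed=.02)
        tr.append((round(float(m.current_ee_pos()[2])*1e3,1),round(float(m.current_force()[2]-f0),1)))
        if tr[-1][1]>fmax: break
    return tr
E
python3 - <<'E'
from h import *
m.set_gripper(0.0)
p=c0+Rz@L["near_left"]
m.move_ptp([*p,.10],ORI); m.move_l([*p,.043])
print(m.current_time(),m.current_ee_pos(),m.current_force(),m.current_grip_width())
tr=press(p,.043,.031,10); print(tr,m.current_time())
m.dwell(.15); print(m.current_ee_pos(),m.current_force())
m.move_l([*p,.055]); print(m.current_time())
E
```

```text
4.9917 [0.48289937 0.1113213  0.04337124] [ 0.93539312 -0.20159282 -0.068617  ] 0.001339495481680269
[(42.7, 0.2), (41.1, 0.8), (39.9, 0.9), (38.9, -0.0), (38.1, 2.5), (38.0, 18.3)] 6.4917
[0.48289835 0.11105099 0.0379847 ] [-4.2777351 -1.1548043 18.6001791]
6.9083
```

Near-left is firm: 18 N with no dip. On to the others, stopping at the first that gives.

Run:
```python
from h import *
for n in ("far_left","far_right","near_right"):
    p=c0+Rz@L[n]
    m.move_l([*p,.055]); m.move_l([*p,.041])
    tr=press(p,.041,.031,12); m.dwell(.2)
    z=m.current_ee_pos()[2]; print(n,tr,z,m.current_force(),m.current_time())
    if z<.0355:
        im,_=m.grab_frame("side"); cv2.imwrite("pics/dip.png",im[200:360,200:420,::-1])
    m.move_l([*p,.055])
    if z<.0355: break
```

```text
far_left [(40.4, -0.9), (39.0, -0.5), (38.1, -0.3), (37.3, 5.1), (36.4, 6.4), (35.5, 6.8), (34.6, 8.0), (33.8, 9.0), (33.4, 14.6)] 0.033441664837069604 [-4.403694    0.77290653 15.26680101] 10.7167
```

Far-left is the rocking corner: it dipped 4.6 mm at about 9 N and then bottomed out. Now pressing its tab.

Run:
```python
from h import *
l=L["far_left"]; p=c0+Rz@(l[0],l[1]+.07)
m.move_l([*p,.065]); m.move_l([*p,.042])
tr=press(p,.042,.018,22); m.dwell(.3); print(tr,m.current_ee_pos(),m.current_force(),m.current_time())
m.move_l([*p,.12]); m.move_l([.42,.18,.22],max_speed=.25)
for c,s in(("side",np.s_[200:360,200:420]),("top",np.s_[195:335,190:385])):
    im,_=m.grab_frame(c); cv2.imwrite(f"pics/{c}1.png",cv2.resize(im[s],None,fx=3.5,fy=3.5,interpolation=cv2.INTER_CUBIC)[:,:,::-1])
print(m.current_time())
```

```text
[(41.6, 0.0), (40.1, 0.4), (38.9, -0.1), (37.9, 0.7), (36.9, -0.0), (35.9, -0.4), (34.9, 0.3), (33.9, -0.9), (33.3, 3.7), (32.4, 4.2), (31.4, 5.3), (30.5, 5.1), (29.5, 4.7), (28.5, 5.5), (27.6, 5.7), (26.6, 4.1), (25.6, 4.7), (24.6, 4.6), (23.6, 6.0), (22.6, 4.6), (21.7, 5.4), (21.4, 14.0), (21.2, 21.8), (21.0, 29.6)] [0.61529337 0.20280346 0.02103234] [-10.04175336  -0.1597522   30.49384542] 18.2917
20.25
```

View pics/side1.png

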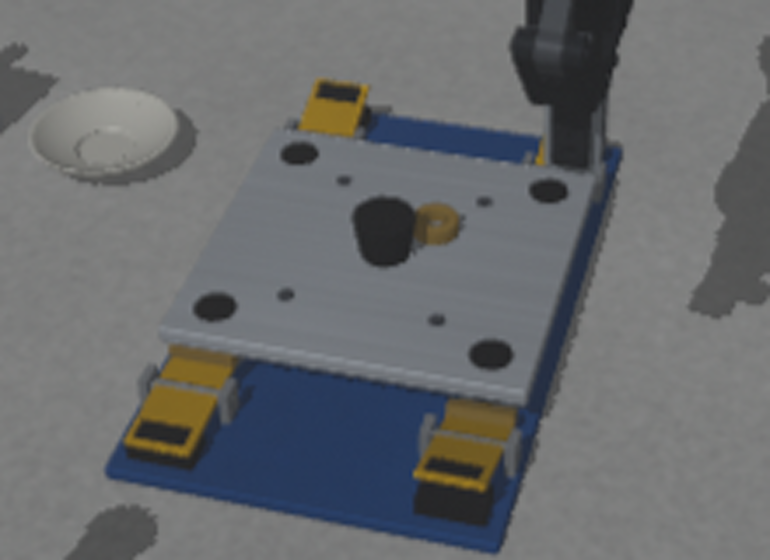

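The picture shows the far-left tab at (165,425) flat, and the near-left tab at (455,460) and far-right tab at (338,105) still raised. The near-right tab is partly hidden behind the gripper and hasn't been touched. The stopper and nut are in place and the fingers are in the air. I'll check the plate and bystanders numerically, then hand in.

Run:
```python
from h import *
m.move_l([.35,.25,.24],max_speed=.2)
for n in ("plate","stopper","nut","beaker","flask","reagent","wrench","dish"):
    if n=="plate": m.grab_frame("top")
    r=m.look_for("top",n); print(n,[(np.round(q["at"],3).tolist(),round(q["confidence"],2)) for q in r[:1]])
print(m.current_ee_pos(),m.current_force(),m.current_time()); m.dwell(.3); m.sign_off()
```

```text
plate [([0.562, 0.057, 0.037], 0.82)]
stopper [([0.563, 0.063, 0.066], 0.61)]
nut [([0.548, 0.028, 0.05], 0.66)]
beaker [([0.442, 0.37, 0.052], 0.58)]
flask [([0.615, 0.35, 0.051], 0.78)]
reagent [([0.652, -0.335, 0.125], 0.78)]
wrench [([0.417, -0.37, 0.01], 0.89)]
dish [([0.781, 0.001, 0.012], 0.69)]
[0.35016109 0.24979495 0.23992331] [-0.31356886  0.48655478 -0.64468424] 21.3583
the job is handed in; nothing more can be done
```

The rocking corner was far-left. I pressed its shim tab flat and handed the job in at about 22 s of the 51 s allowed.

- **Finding the corner:** near-left was firm, at 18 N with no dip. Far-left dipped about 4.6 mm at 9 N and then bottomed out. I stopped there, so far-right and near-right were never pressed.
- **Pressing the tab:** the far-left tab gave at 4–6 N by the wrist sensor, a little under the stated 7–10 N. It met its stop at a height of about 21 mm, and I pressed to 30 N against the stop, past my 22 N cut-off.
- **Last checks:**
  - The side picture showed that tab flat and the near-left and far-right tabs standing. The near-right tab was mostly hidden behind the gripper, but the robot never went near it.
  - The trained networks put the plate and all bystanders within about 6 mm of their first positions.
  - I did not re-press the corner or measure the plate's level.
  - The gripper finished clear, about 0.24 m up, with no contact force.

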